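# Check weights back into their block

## Robot

A 6-joint arm with a two-finger parallel gripper is mounted at the origin on a cart in front of the work surface, level with it; the furniture and walls round the work are solid. World frame = base frame: x ahead of the robot, y to its left, z up, the work surface at z = 0. Lengths are in m, angles in degrees, forces in N, time in s.
With the tool pointing down it reaches from about 0.375 to 0.9 m from the base axis. Payload 3.1 kg.
Tool frame: the origin (TCP) lies midway between the tips of the shut fingers; the grasp point (between the pads) lies 19 mm behind it; z points along the fingers, y is the line along which they close (so a half turn about z gives the same grasp; the last joint's range is limited). The gripper opens to 87 mm and grips with 3 to 60 N. Pads are 19 mm wide; open, the fingers measure 117 mm over their backs; the gripper's body (75 mm by 190 mm) begins 51 mm behind the grasp point.
Start: joints at [59.272, 30.224, 82.088, -0, 67.689, -10.227], TCP at [0.219, 0.585, 0.223] pointing down, gripper open.
Joint ranges: [-176.69, 176.69], [-43.24, 126.21], [12.49, 139.97], [-82, 262], [0, 151.66], [-163.58, 163.58]. Speed limits (degrees/s): [159.86, 159.86, 180, 180, 180, 180].

## Interface

Orientations are given as a 3x3 rotation matrix whose columns are the frame's x, y, z axes.
In Python, from rig import read_state, capture, camera_info, hand_in gives the robot as it stands.
- The arm moves only by the tool drive_tool, never from a script. Its argument "motion" is a list of rows, each a list of 2 entries, a list of its own where there are three numbers: the shift along the tool's x, y, z in mm, then the turn, a rotation vector about the tool's x, y, z in rad. A call has 1 to 5 rows; each row shifts and turns the commanded pose from where the row before left it, along the tool's axes as they then stand; what a row does not reach is not made up. A row lasts 1/10 s, in which the tool goes at most 50 mm and 8.59 degrees, less where a joint would pass 70% of its speed; a pose out of reach is approached as far as the arm can. A call is refused whole if a number of a shift passes 50 or a number of a turn 0.15, either way. A call with a gripper value outside its range is refused whole. "gripper" is the opening, from 0 (shut) to 1 (fully open), set as the call begins (left out, the last holds). The fingers move at their own pace and stop on an object; the grip force is fixed at half the most. Time passes only in rows, so rows that do not move let the fingers close. It gives the time, the measured TCP pose, the force, the opening and the grip force at its end, in the units of the state.
- read_state(): the state, without advancing time (a new reading comes with each control period).
- capture(name): name is "scene" or "side" or "wrist"; returns the picture (384x512x3 uint8, red, green, blue); there is no depth.
- camera_info(name): a dict with "fovy" (degrees; the focal length in pixels is half the picture's height over the tangent of half this angle, whatever the lens; pixels are square), "cx", "cy" (the principal point, pixels), "k1" (the pictures are not rectified: a ray, as slopes to the right and down, at radius r is drawn at 1 + k1 r^2 times it, then the intrinsics apply), "xyz" and "orientation" of the camera in the world; the wrist camera has in their place "T_tool_cam" (4x4, takes a point from camera to tool coordinates, whose origin is the TCP and whose axes are the flange's). Camera axes: x right, y down, z forward; pixel columns grow to the right and rows downward; lengths in m; the calibration is good to about 2 mm. A picture is of the moment at which its call begins: read the wrist's pose just before it. camera_info takes no time and is no camera call.
- hand_in(): hands the job in; it is judged then, once.
The state is a dict: "time_s": time; "joint_positions": joint angles; "qvel": joint speeds; "tau": joint torques, N m; "position": TCP position; "tcp_rot": TCP orientation; "force": force on the tool from outside, world axes, zero at the start; "moment": the same for the moment, N m; "opening": opening from 0.0 (shut) to 1.0 (fully open); "grasp_force": force on a finger pad.
Only numpy, scipy, OpenCV 4.12 (cv2) and the standard library are available. Lean on these libraries where they do the work, as an engineer would, in place of code of your own. Each camera call takes 0.05 s, during which the arm holds its last target. There are 200 camera calls.

## Task

The balances have been checked: put the four steel check weights back into the wooden block in order of size, each upright in the well of its own size, the largest weight in the largest well and so on down to the smallest. Set the weights down, do not let them drop, and leave the glass vial and the red-capped bottle standing where they are.

Things in the scene. Friction and masses are not known exactly. Their poses are not given: they have to be found in the camera images.
- weight_500: the largest of four loose stainless-steel check weights (500 g): upright plain cylinder 42 mm in diameter up to 41 mm, then a narrow neck and a round knob 26 mm in diameter, 57 mm high in all. Origin: centre of its underside, z up along its axis; round, so its yaw means nothing
- weight_200: the second largest of four loose stainless-steel check weights (200 g): upright plain cylinder 31 mm in diameter up to 30 mm, then a narrow neck and a round knob 19 mm in diameter, 42 mm high in all. Origin: centre of its underside, z up along its axis; round, so its yaw means nothing
- weight_100: the second smallest of four loose stainless-steel check weights (100 g): upright plain cylinder 24 mm in diameter up to 25 mm, then a narrow neck and a round knob 15 mm in diameter, 35 mm high in all. Origin: centre of its underside, z up along its axis; round, so its yaw means nothing
- weight_50: the smallest of four loose stainless-steel check weights (50 g): upright plain cylinder 18 mm in diameter up to 21 mm, then a narrow neck and a round knob 11 mm in diameter, 31 mm high in all. Origin: centre of its underside, z up along its axis; round, so its yaw means nothing
- well_500: the largest of four round wells in a wooden block, 55 mm in diameter, green felt floor, thin brass ring round the mouth. Origin: centre of the felt, 7.5 mm above the bench and 8.5 mm below the block's top; z up, y along the row towards the largest well. The fixed wooden block is 244 x 84 mm, its flat top 16 mm above the bench; it may lie at any angle.
- well_200: the second largest of four round wells in a wooden block, 44 mm in diameter, green felt floor, thin brass ring round the mouth. Origin: centre of the felt, 7.5 mm above the bench and 8.5 mm below the block's top; z up, y along the row towards the largest well. 63.5 mm from the centre of the largest, in one straight row with it along the middle of the wooden block.
- well_100: the second smallest of four round wells in a wooden block, 37 mm in diameter, green felt floor, thin brass ring round the mouth. Origin: centre of the felt, 7.5 mm above the bench and 8.5 mm below the block's top; z up, y along the row towards the largest well. 54.5 mm further along the same straight row.
- well_50: the smallest of four round wells in a wooden block, 31 mm in diameter, green felt floor, thin brass ring round the mouth. Origin: centre of the felt, 7.5 mm above the bench and 8.5 mm below the block's top; z up, y along the row towards the largest well. 48 mm further along the same straight row, at its end.
- glass_vial: bystander: loose clear glass vial with white cap, 41 mm in diameter, 94 mm high, standing upright. Origin: centre of its underside. It stands just right of a fixed top-pan balance, 75 mm high, whose front edge is at x = 0.485 m, between y = -0.13 and 0.08 m
- red_cap_bottle: bystander: loose small white bottle with red cap, 33 mm in diameter, 67 mm high, standing upright. Origin: centre of its underside. It stands just left of a fixed analytical balance: low base (50 mm) from x = 0.46 m, glass walls (0.35 m tall) from x = 0.54 m, all at y below -0.38 m: go round it

How it is judged:
By the outcome, as a careful person would: the job done as asked, in the order asked, and still so for the second after the job is handed in, with the robot touching nothing.
It also fails if it takes over 109 s, if anything falls off the work surface, if the arm or the gripper's body presses on something with over 40 N, if the wrist force passes 120 N, or if a joint passes its speed limit or range.

## Working session

There is one attempt and no reset: what is moved stays moved. The work goes in short steps, Python scripts to look and compute and a tool call to move; the robot and the scene stay as the last step left them, time stands still between calls to the robot, and variables do not carry over. Pictures are saved under pics/ and viewed, at most 14 in all, crops included, and the job is handed in when it is done.

Besides the shell and the picture viewer there is one more tool, called after "Request:" in YAML: its name, and indented under it one key for each argument. drive_tool: Moves the arm, as the interface text tells. Its arguments: {"type":"object","properties":{"motion":{"type":"array","items":{"type":"array"}},"gripper":{"type":"number"}},"required":["motion"]}

```bash
mkdir -p pics; ls
python3 - <<'E'
from rig import *
import cv2,numpy as np
np.set_printoptions(precision=4,suppress=True)
s=read_state();print(s)
for n in("scene","side","wrist"):
    im=capture(n);cv2.imwrite(f"pics/{n}0.png",im[:,:,::-1]);print(n,camera_info(n))
E
```

```text
pics
{'time_s': 0.0, 'joint_positions': array([ 59.272 ,  30.2777,  82.1555,  -0.001 ,  67.6887, -10.2298]), 'qvel': array([ 0.0174, -0.0872,  0.0396, -0.0816,  0.0828,  0.0278]), 'tau': array([  0.0013, -44.0029, -17.6593,   0.0634,   0.058 ,  -0.0002]), 'position': array([0.2185, 0.5848, 0.2216]), 'tcp_rot': array([[-0.9367,  0.3502, -0.0011],
       [ 0.3502,  0.9367, -0.0018],
       [ 0.0004, -0.0021, -1.    ]]), 'force': array([ 0.0589, -0.1212, -0.1287]), 'moment': array([ 0.0186, -0.0273, -0.0093]), 'grasp_force': 0.0, 'opening': 1.0000918167483954}
scene {'fovy': 53.63936105613993, 'cx': 252.0290343919331, 'cy': 190.70180727023669, 'k1': -0.09242385855824593, 'xyz': array([ 0.0598, -0.578 ,  0.7966]), 'orientation': array([[ 0.7712, -0.4476,  0.4527],
       [-0.6365, -0.5564,  0.5341],
       [ 0.0129, -0.7   , -0.714 ]])}
side {'fovy': 54.281848773393506, 'cx': 258.3739685761036, 'cy': 189.48257199702633, 'k1': -0.007685263214101143, 'xyz': array([0.2499, 0.4188, 0.8772]), 'orientation': array([[-0.8442, -0.4534,  0.2859],
       [-0.536 ,  0.7143, -0.4499],
       [-0.0003, -0.533 , -0.8461]])}
wrist {'fovy': 60.574471807129136, 'cx': 263.2736128682193, 'cy': 186.29862246898705, 'k1': -0.038220080765070275, 'T_tool_cam': array([[ 0.0003, -0.9543, -0.2987,  0.0803],
       [ 1.    ,  0.0001,  0.001 , -0.    ],
       [-0.0009, -0.2987,  0.9543, -0.1617],
       [ 0.    ,  0.    ,  0.    ,  1.    ]])}
```

View pics/scene0.png

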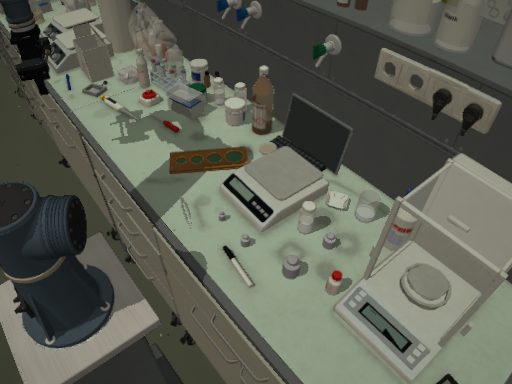

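View pics/side0.png

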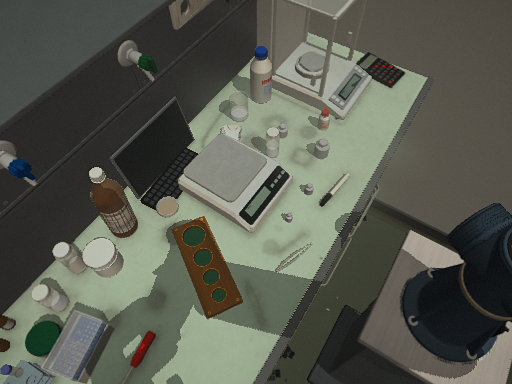

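Scene view: weights at about (222,216), (245,240), (330,240), (291,265), the vial at (307,215), the red cap at (336,276) and the block at (208,159). Side view: weights at (287,216), (308,188), (283,130), (321,148), and wells at (195,236), (203,257), (211,277), (218,295). Next I'll measure from both views.

```bash
cat > h.py <<'E'
from rig import *
import cv2,numpy as np
np.set_printoptions(precision=4,suppress=True)
def cam(n,s=None):
    c=camera_info(n); f=192/np.tan(np.radians(c["fovy"]/2))
    if n=="wrist":
        T=np.eye(4);T[:3,:3]=s["tcp_rot"];T[:3,3]=s["position"];T=T@c["T_tool_cam"];R,p=T[:3,:3],T[:3,3]
    else: R,p=c["orientation"],c["xyz"]
    return dict(K=np.array([[f,0,c["cx"]],[0,f,c["cy"]],[0,0,1]]),D=np.array([c["k1"],0,0,0]),R=np.array(R),p=np.array(p))
def ray(c,uv):
    q=cv2.undistortPoints(np.array([[uv]],float),c["K"],c["D"])[0,0]
    d=c["R"]@np.r_[q,1];return d/np.linalg.norm(d)
def plane(c,uv,z):
    d=ray(c,uv);return c["p"]+d*(z-c["p"][2])/d[2]
def proj(c,P):
    q=c["R"].T@(np.array(P)-c["p"]);u=cv2.projectPoints(q.reshape(1,1,3),np.zeros(3),np.zeros(3),c["K"],c["D"])[0];return u[0,0]
def tri(c1,u1,c2,u2):
    d1,d2=ray(c1,u1),ray(c2,u2);A=np.c_[d1,-d2];t=np.linalg.lstsq(A,c2["p"]-c1["p"],rcond=None)[0]
    a,b=c1["p"]+t[0]*d1,c2["p"]+t[1]*d2;return (a+b)/2,np.linalg.norm(a-b)
def greens(im,box,amin=40):
    "centres of dark green felt blobs in box x0,y0,x1,y1"
    h=cv2.cvtColor(im,cv2.COLOR_RGB2HSV);m=cv2.inRange(h,(45,90,20),(95,255,160));k=np.zeros_like(m);x0,y0,x1,y1=box;k[y0:y1,x0:x1]=m[y0:y1,x0:x1]
    n,_,st,ce=cv2.connectedComponentsWithStats(k);return [(ce[i],st[i,4]) for i in range(1,n) if st[i,4]>=amin]
E
python3 - <<'E'
from h import *
sc,sd=cam("scene"),cam("side")
a=cv2.imread("pics/scene0.png")[:,:,::-1];b=cv2.imread("pics/side0.png")[:,:,::-1]
for n,u,v in(("50",(222,212),(286,213)),("100",(245,237),(308,184)),("200",(330,235),(283,125)),("500",(291,260),(322,142)),("vial",(308,206),(272,131)),("red",(337,275),(325,113))):
    print(n,tri(sc,u,sd,v))
A=greens(a,(165,140,255,180),20);B=greens(b,(170,215,245,315),30)
for x in A:print("sc",x,plane(sc,x[0],.0075))
for x in B:print("sd",x,plane(sd,x[0],.0075))
t1=cv2.resize(a[195:295,205:355],None,fx=5,fy=4.0 and 5);cv2.imwrite("pics/c1.png",t1[:,:,::-1])
t2=cv2.resize(b[100:230,255:345],None,fx=4.5,fy=4.5,interpolation=cv2.INTER_CUBIC);cv2.imwrite("pics/c2.png",t2[:,:,::-1])
E
```

```text
50 (array([ 0.4372, -0.0115,  0.0243]), np.float64(0.003907671471889255))
100 (array([ 0.4309, -0.1186,  0.0279]), np.float64(0.004115071923723049))
200 (array([ 0.5926, -0.2562,  0.0401]), np.float64(0.0008147953795564683))
500 (array([ 0.4613, -0.2522,  0.0491]), np.float64(0.002519493215304897))
vial (array([ 0.5847, -0.1795,  0.0904]), np.float64(0.0027348846256747576))
red (array([ 0.5061, -0.3515,  0.057 ]), np.float64(0.004299471471011645))
sc (array([233.7193, 156.8772]), np.int32(114)) [0.6108 0.1654 0.0075]
sc (array([213.6875, 158.3281]), np.int32(64)) [0.5569 0.1996 0.0075]
sc (array([196.3171, 159.8293]), np.int32(41)) [0.5099 0.2281 0.0075]
sc (array([180.9615, 160.6154]), np.int32(26)) [0.4699 0.2555 0.0075]
sd (array([193.479 , 236.3846]), np.int32(286)) [0.6076 0.164  0.0075]
sd (array([202.5381, 257.6396]), np.int32(197)) [0.5536 0.1976 0.0075]
sd (array([210.7935, 276.9677]), np.int32(155)) [0.5073 0.2264 0.0075]
sd (array([218.4737, 295.0439]), np.int32(114)) [0.4664 0.2519 0.0075]
```

View pics/c1.png

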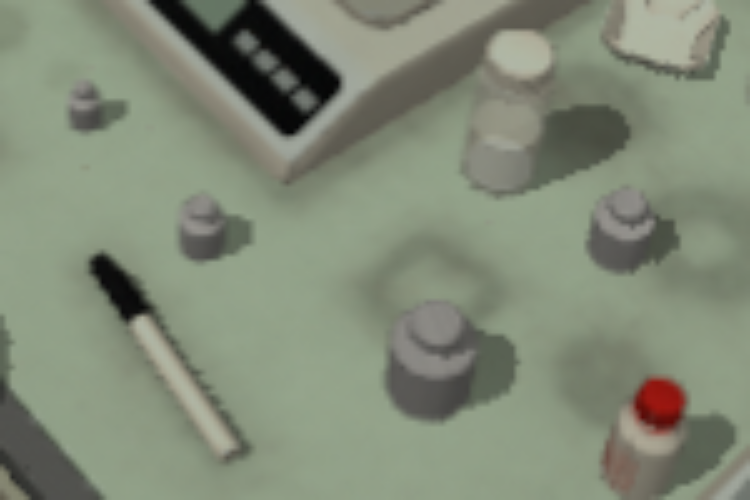

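View pics/c2.png

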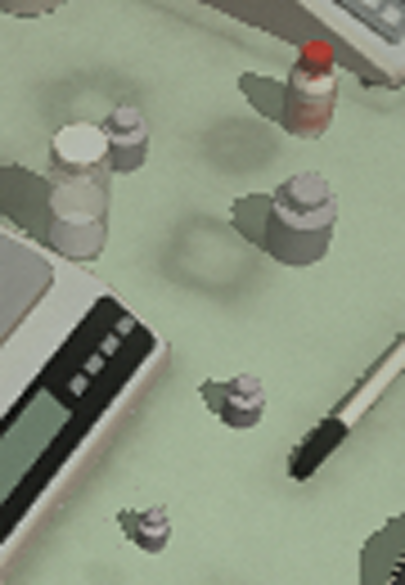

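The crops agree with the triangulation: the weights run 50, 100, 200, 500 and knob heights come out about right. The 200 is 77 mm from the vial, so I'll grip it along x. First I turn the tool and go over the block to refine the wells with the wrist camera.

Request:
drive_tool:
  motion:
    - [[0,0,0],[0,0,-0.119]]
    - [[0,0,0],[0,0,-0.119]]
    - [[0,0,0],[0,0,-0.119]]
    - [[-24,-40,0],[0,0,0]]
    - [[-24,-40,0],[0,0,0]]

```text
time_s: 0.65
position: [0.2665, 0.505, 0.222]
tcp_rot: [[-1.0, -0.002, 0.0], [-0.002, 1.0, -0.0], [-0.0, -0.0, -1.0]]
force: [0.8, 0.0, 0.0]
opening: 0.999
grasp_force: 0.0
```

Request:
drive_tool:
  motion:
    - [[-24,-40,0],[0,0,0]]
    - [[-24,-40,0],[0,0,0]]
    - [[-24,-40,0],[0,0,0]]
    - [[-24,-40,0],[0,0,0]]
    - [[-24,-40,0],[0,0,0]]

```text
time_s: 1.15
position: [0.3872, 0.3036, 0.2225]
tcp_rot: [[-1.0, 0.001, 0.0], [0.001, 1.0, -0.0], [-0.0, -0.0, -1.0]]
force: [0.9, 0.3, 0.0]
opening: 1.002
grasp_force: 0.0
```

Request:
drive_tool:
  motion:
    - [[-24,-40,0],[0,0,0]]
    - [[-24,-40,0],[0,0,0]]
    - [[0,0,0],[0,0,0]]
    - [[0,0,0],[0,0,0]]

```text
time_s: 1.55
position: [0.4349, 0.2243, 0.2224]
tcp_rot: [[-1.0, 0.004, -0.001], [0.004, 1.0, 0.0], [0.001, 0.0, -1.0]]
force: [-0.5, 0.5, -0.7]
opening: 0.997
grasp_force: 0.0
```

```bash
cat >> h.py <<'E'
def ellipses(im,amin=150):
    h=cv2.cvtColor(im,cv2.COLOR_RGB2HSV);m=cv2.inRange(h,(45,90,15),(95,255,160))
    m=cv2.morphologyEx(m,cv2.MORPH_OPEN,np.ones((3,3)))
    r=[]
    for k in cv2.findContours(m,cv2.RETR_EXTERNAL,cv2.CHAIN_APPROX_NONE)[0]:
        if cv2.contourArea(k)>amin: r.append(cv2.fitEllipse(cv2.convexHull(k)))
    return r
E
python3 - <<'E'
from h import *
import pickle
s=read_state();im=capture("wrist");c=cam("wrist",s);pickle.dump((c,im),open("w1.pkl","wb"))
cv2.imwrite("pics/w1.png",im[:,:,::-1])
for e in ellipses(im):print(np.array(e[0]),np.array(e[1]),plane(c,e[0],.0075))
E
```

```text
[241.2717 248.7268] [25.5511 31.6754] [0.5557 0.1954 0.0075]
[263.8734 214.8348] [23.1499 26.8903] [0.5091 0.2244 0.0075]
[285.084  182.8939] [20.623  23.2043] [0.468  0.2499 0.0075]
```

View pics/w1.png

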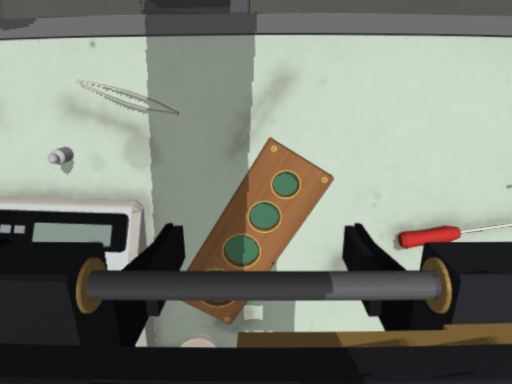

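Request:
drive_tool:
  motion:
    - [[0,-50,0],[0,0,0]]
    - [[0,-50,0],[0,0,0]]
    - [[0,0,0],[0,0,0]]

```text
time_s: 1.9
position: [0.4337, 0.1225, 0.2224]
tcp_rot: [[-1.0, 0.004, -0.001], [0.004, 1.0, -0.002], [0.001, -0.002, -1.0]]
force: [0.3, 0.4, 0.6]
opening: 0.998
grasp_force: 0.0
```

Run:
```python
from h import *
import pickle
c1,i1=pickle.load(open("w1.pkl","rb"))
s=read_state();im=capture("wrist");c=cam("wrist",s);cv2.imwrite("pics/w2.png",im[:,:,::-1]);print(s["position"])
E1=ellipses(i1)
for e in ellipses(im):
    P=plane(c,e[0],.0075);print(np.array(e[0]),np.array(e[1]),P)
    for f in E1:
        if np.linalg.norm(plane(c1,f[0],.0075)-P)<.015:print("  tri",tri(c1,f[0],c,e[0]))
```

```text
[0.4337 0.1225 0.2224]
[322.0508 249.4706] [25.0787 31.194 ] [0.5559 0.1965 0.0075]
  tri (array([0.5536, 0.1957, 0.0116]), np.float64(0.00020943070760380534))
[347.5257 215.7172] [22.4836 26.7671] [0.5095 0.2257 0.0075]
  tri (array([0.5073, 0.2244, 0.0122]), np.float64(0.00031767275594073445))
[371.2075 183.9193] [18.7913 23.1533] [0.4684 0.2513 0.0075]
  tri (array([0.4667, 0.2496, 0.0125]), np.float64(0.0003270689704034444))
```

The wrist view shows three wells at (241,249), (264,215) and (285,183), with the largest partly behind the gripper. Row spacing matches the text at 54.7 and 48.6 mm, so the wells are known to about 1 mm. Next come the weights, seen from two wrist positions.

Request:
drive_tool:
  motion:
    - [[0,-50,0],[0,0,0]]
    - [[0,-50,0],[0,0,0]]
    - [[0,-50,0],[0,0,0]]
    - [[0,0,0],[0,0,0]]
    - [[0,0,0],[0,0,0]]

```text
time_s: 2.45
position: [0.4344, -0.0237, 0.2225]
tcp_rot: [[-1.0, 0.001, -0.0], [0.001, 1.0, 0.001], [0.0, 0.001, -1.0]]
force: [-0.0, -0.1, -0.1]
opening: 0.998
grasp_force: 0.0
```

Run:
```python
from h import *
import pickle
s=read_state();im=capture("wrist");c=cam("wrist",s);pickle.dump((c,im),open("w3.pkl","wb"));cv2.imwrite("pics/w3.png",im[:,:,::-1])
```

Request:
drive_tool:
  motion:
    - [[-8,-50,0],[0,0,0]]
    - [[-8,-50,0],[0,0,0]]
    - [[-8,-50,0],[0,0,0]]
    - [[0,0,0],[0,0,0]]
    - [[0,0,0],[0,0,0]]

```text
time_s: 3.0
position: [0.4583, -0.171, 0.2222]
tcp_rot: [[-1.0, -0.001, -0.001], [-0.001, 1.0, 0.002], [0.001, 0.002, -1.0]]
force: [-0.2, 0.9, -0.2]
opening: 1.001
grasp_force: 0.0
```

Run:
```python
from h import *
import pickle
s=read_state();im=capture("wrist");c=cam("wrist",s);pickle.dump((c,im),open("w4.pkl","wb"))
i3=pickle.load(open("w3.pkl","rb"))[1]
cv2.imwrite("pics/w34.png",np.vstack([i3[40:330],im[40:330]])[:,:,::-1]);print(s["position"])
```

```text
[ 0.4583 -0.171   0.2222]
```

View pics/w34.png

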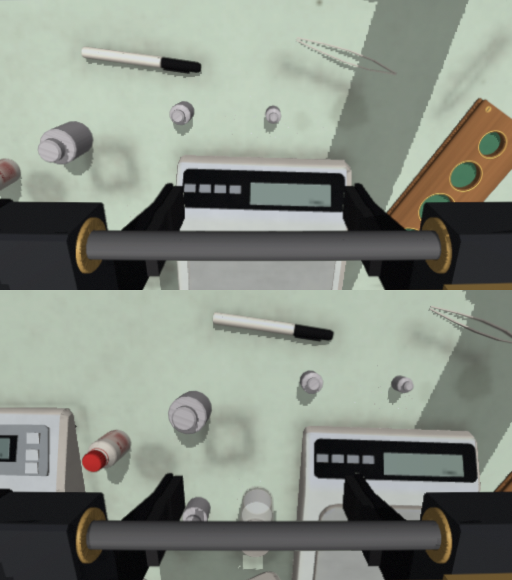

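The upper panel shows the 500 with its knob at about (50,191), the 100 at (180,155) and the 50 at (272,155) in full-frame pixels. The lower shows the 500 at (186,164), the 100 at (312,131), the 50 at (402,134), and the 200 half hidden at (196,262). I'll enlarge these for the knob tops.

Run:
```python
from h import *
import pickle
a=pickle.load(open("w3.pkl","rb"))[1];b=pickle.load(open("w4.pkl","rb"))[1]
T=[]
for im,u,v in((a,62,184),(a,180,155),(a,272,155),(b,188,164),(b,312,132),(b,402,134)):
    u0,v0=max(u-32,0),v-32
    t=cv2.resize(im[v0:v0+64,u0:u0+64],(256,256),interpolation=cv2.INTER_CUBIC)
    t=cv2.convertScaleAbs(t,alpha=1.4,beta=-60);cv2.rectangle(t,(0,0),(255,255),(0,0,0));
    for k in range(0,256,32):cv2.line(t,(k,0),(k,5),(255,0,0));cv2.line(t,(0,k),(5,k),(255,0,0))
    T.append(t);print(u0,v0)
cv2.imwrite("pics/z.png",np.vstack([np.hstack(T[:3]),np.hstack(T[3:])])[:,:,::-1])
```

```text
30 152
148 123
240 123
156 132
280 100
370 102
```

View pics/z.png

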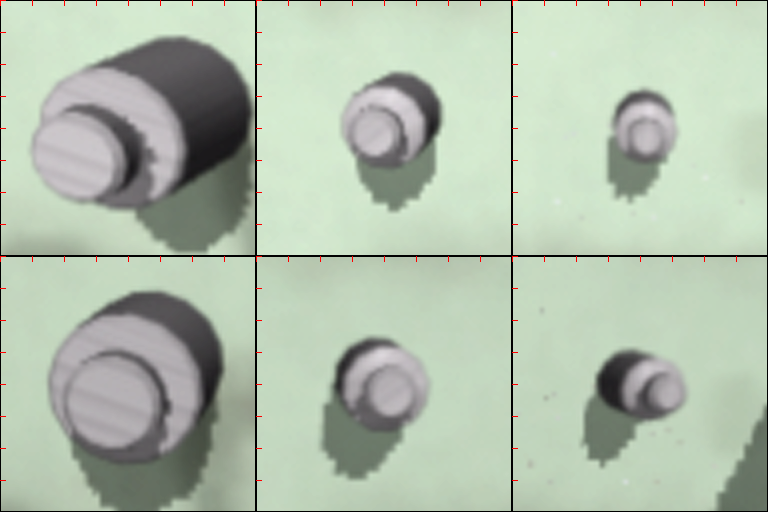

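Run:
```python
from h import *
import pickle
c3=pickle.load(open("w3.pkl","rb"))[0];c4=pickle.load(open("w4.pkl","rb"))[0]
for n,z,u,v in(("500",.057,(49.1,190.1),(183.9,168.1)),("100",.035,(177.4,155.6),(313.4,133.4)),("50",.031,(272.9,156.1),(408.4,135.4))):
    print(n,tri(c3,u,c4,v),plane(c3,u,z),plane(c4,v,z))
```

```text
500 (array([ 0.461 , -0.2531,  0.055 ]), np.float64(0.00022052632392551043)) [ 0.4602 -0.2518  0.057 ] [ 0.4606 -0.2526  0.057 ]
100 (array([ 0.4286, -0.1176,  0.0328]), np.float64(0.00020578318593685548)) [ 0.4282 -0.117   0.035 ] [ 0.4282 -0.118   0.035 ]
50 (array([ 0.4305, -0.0133,  0.0292]), np.float64(0.0004523327960077322)) [ 0.4299 -0.0134  0.031 ] [ 0.4305 -0.0141  0.031 ]
```

Request:
drive_tool:
  motion:
    - [[-1,-41,0],[0,0,0]]
    - [[-1,-41,0],[0,0,0]]
    - [[0,0,50],[0,0,0]]
    - [[0,0,50],[0,0,0]]
    - [[0,0,40],[0,0,0]]

```text
time_s: 3.55
position: [0.4596, -0.2514, 0.0809]
tcp_rot: [[-1.0, -0.002, -0.001], [-0.002, 1.0, 0.002], [0.001, 0.002, -1.0]]
force: [-0.2, 0.3, -0.5]
opening: 1.0
grasp_force: 0.0
```

Request:
drive_tool:
  motion:
    - [[0,0,30],[0,0,0]]
    - [[0,0,20],[0,0,0]]
    - [[0,0,10],[0,0,0]]
    - [[0,0,7],[0,0,0]]
    - [[0,0,0],[0,0,0]]

```text
time_s: 4.05
position: [0.4602, -0.2537, 0.0155]
tcp_rot: [[-1.0, -0.001, -0.0], [-0.001, 1.0, 0.0], [0.0, 0.0, -1.0]]
force: [-0.2, 0.4, -0.4]
opening: 1.002
grasp_force: 0.0
```

Request:
drive_tool:
  motion:
    - [[0,0,0],[0,0,0]]
    - [[0,0,0],[0,0,0]]
    - [[0,0,0],[0,0,0]]
    - [[0,0,0],[0,0,0]]
    - [[0,0,0],[0,0,0]]
  gripper: 0

```text
time_s: 4.55
position: [0.46, -0.2551, 0.0159]
tcp_rot: [[-1.0, 0.001, 0.001], [0.001, 1.0, -0.0], [-0.001, -0.0, -1.0]]
force: [0.0, 0.0, 1.2]
opening: 0.634
grasp_force: 0.0
```

Request:
drive_tool:
  motion:
    - [[0,0,0],[0,0,0]]
    - [[0,0,0],[0,0,0]]
    - [[0,0,0],[0,0,0]]
    - [[0,0,0],[0,0,0]]

```text
time_s: 4.95
position: [0.4596, -0.2544, 0.0156]
tcp_rot: [[-1.0, 0.001, -0.001], [0.001, 1.0, 0.001], [0.001, 0.001, -1.0]]
force: [0.5, 1.9, 2.6]
opening: 0.475
grasp_force: 30.0
```

Request:
drive_tool:
  motion:
    - [[0,0,-10],[0,0,0]]
    - [[0,0,-30],[0,0,0]]
    - [[0,0,-50],[0,0,0]]
    - [[0,0,-50],[0,0,0]]
    - [[-7,21,-20],[0,0,0]]

```text
time_s: 5.45
position: [0.4691, -0.238, 0.1803]
tcp_rot: [[-1.0, 0.003, 0.007], [0.003, 1.0, -0.008], [-0.007, -0.008, -1.0]]
force: [1.6, -1.2, -4.8]
opening: 0.478
grasp_force: 30.0
```

Request:
drive_tool:
  motion:
    - [[-15,43,0],[0,0,0]]
    - [[-15,43,0],[0,0,0]]
    - [[-15,43,0],[0,0,0]]
    - [[-15,43,0],[0,0,0]]
    - [[-15,43,0],[0,0,0]]

```text
time_s: 5.95
position: [0.5418, -0.0174, 0.1754]
tcp_rot: [[-1.0, 0.001, -0.001], [0.001, 1.0, -0.0], [0.001, -0.0, -1.0]]
force: [1.2, -0.5, -5.4]
opening: 0.476
grasp_force: 30.0
```

Request:
drive_tool:
  motion:
    - [[-15,43,0],[0,0,0]]
    - [[-15,43,0],[0,0,0]]
    - [[-15,43,0],[0,0,0]]
    - [[-15,43,0],[0,0,0]]
    - [[-8,10,0],[0,0,0]]

```text
time_s: 6.45
position: [0.6104, 0.1677, 0.1751]
tcp_rot: [[-1.0, -0.004, 0.0], [-0.004, 1.0, 0.002], [-0.0, 0.002, -1.0]]
force: [0.3, -1.1, -5.1]
opening: 0.474
grasp_force: 30.0
```

Request:
drive_tool:
  motion:
    - [[0,0,0],[0,0,0.139]]
    - [[0,0,0],[0,0,0.139]]
    - [[0,0,0],[0,0,0.139]]
    - [[0,0,0],[0,0,0.139]]
    - [[0,0,0],[0,0,0]]

```text
time_s: 6.95
position: [0.6094, 0.1621, 0.1749]
tcp_rot: [[-0.849, 0.528, -0.002], [0.528, 0.849, -0.001], [0.001, -0.002, -1.0]]
force: [1.1, 0.7, -4.4]
opening: 0.475
grasp_force: 30.0
```

Request:
drive_tool:
  motion:
    - [[2,1,40],[0,0,0]]
    - [[0,0,40],[0,0,0]]
    - [[0,0,30],[0,0,0]]
    - [[0,0,10],[0,0,0]]
    - [[0,0,0],[0,0,0]]

```text
time_s: 7.45
position: [0.6078, 0.1643, 0.0538]
tcp_rot: [[-0.85, 0.527, -0.004], [0.527, 0.85, -0.001], [0.003, -0.003, -1.0]]
force: [-0.6, 0.3, -4.3]
opening: 0.476
grasp_force: 30.0
```

Run:
```python
from h import *
print(read_state()["position"])
b=capture("side");a=capture("wrist");s=capture("scene")
f=lambda t:cv2.resize(t,(390,300),interpolation=cv2.INTER_CUBIC)
cv2.imwrite("pics/p1.png",np.hstack([f(b[190:320,130:299]),f(s[110:190,160:264])])[:,:,::-1])
```

```text
[0.6078 0.1643 0.0538]
```

View pics/p1.png

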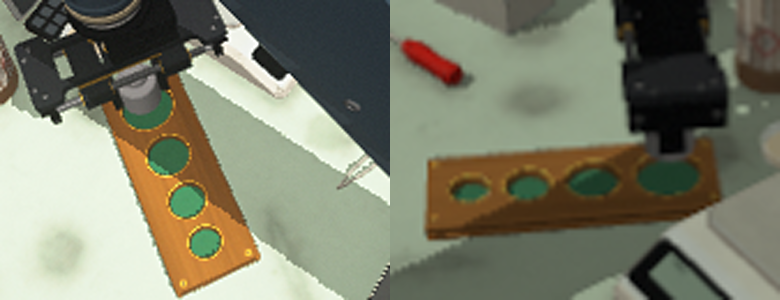

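The side and scene crops show the 500 hanging over the largest well, at about (145,95) in the left crop and (668,145) in the right. It is not visibly off centre, so I'll lower it.

Request:
drive_tool:
  motion:
    - [[0,0,14],[0,0,0]]
    - [[0,0,8],[0,0,0]]
    - [[0,0,4],[0,0,0]]
    - [[0,0,2],[0,0,0]]
    - [[0,0,0],[0,0,0]]

```text
time_s: 8.1
position: [0.6088, 0.1649, 0.0271]
tcp_rot: [[-0.849, 0.528, -0.001], [0.528, 0.849, -0.0], [0.001, -0.0, -1.0]]
force: [0.2, 0.3, -4.5]
opening: 0.475
grasp_force: 30.0
```

Request:
drive_tool:
  motion:
    - [[0,0,1],[0,0,0]]
    - [[0,0,1],[0,0,0]]
    - [[0,0,0],[0,0,0]]

```text
time_s: 8.4
position: [0.6091, 0.1649, 0.0256]
tcp_rot: [[-0.849, 0.528, 0.0], [0.528, 0.849, -0.0], [-0.0, 0.0, -1.0]]
force: [0.2, -0.8, -4.5]
opening: 0.479
grasp_force: 30.0
```

Request:
drive_tool:
  motion:
    - [[0,0,1],[0,0,0]]
    - [[0,0,1],[0,0,0]]
    - [[0,0,0.5],[0,0,0]]
    - [[0,0,0],[0,0,0]]

```text
time_s: 8.8
position: [0.609, 0.1649, 0.0232]
tcp_rot: [[-0.849, 0.528, -0.0], [0.528, 0.849, -0.0], [-0.0, -0.0, -1.0]]
force: [-0.0, -0.5, -3.8]
opening: 0.476
grasp_force: 30.0
```

Request:
drive_tool:
  motion:
    - [[0,0,0.5],[0,0,0]]
    - [[0,0,0.5],[0,0,0]]
    - [[0,0,0],[0,0,0]]

```text
time_s: 9.1
position: [0.6091, 0.1648, 0.0231]
tcp_rot: [[-0.849, 0.528, 0.0], [0.528, 0.849, -0.0], [-0.0, 0.0, -1.0]]
force: [-2.9, -0.6, 4.9]
opening: 0.478
grasp_force: 30.0
```

Request:
drive_tool:
  motion:
    - [[0,0,0],[0,0,0]]
    - [[0,0,0],[0,0,0]]
    - [[0,0,0],[0,0,0]]
    - [[0,0,0],[0,0,0]]
    - [[0,0,0],[0,0,0]]
  gripper: 0.85

```text
time_s: 9.6
position: [0.6092, 0.1649, 0.0219]
tcp_rot: [[-0.849, 0.528, 0.0], [0.528, 0.849, 0.0], [-0.0, 0.0, -1.0]]
force: [0.3, -0.4, 0.4]
opening: 0.817
grasp_force: 0.0
```

Request:
drive_tool:
  motion:
    - [[0,0,-5],[0,0,0]]
    - [[0,0,-40],[0,0,0]]
    - [[0,0,-50],[0,0,0]]
    - [[0,0,-50],[0,0,0]]
    - [[0,0,-50],[0,0,0.15]]

```text
time_s: 10.1
position: [0.6087, 0.1648, 0.2192]
tcp_rot: [[-0.758, 0.652, -0.0], [0.652, 0.758, -0.0], [0.0, -0.0, -1.0]]
force: [2.0, 0.3, -0.6]
opening: 0.847
grasp_force: 0.0
```

Request:
drive_tool:
  motion:
    - [[0,0,0],[0,0,0.15]]
    - [[0,0,0],[0,0,0.15]]
    - [[0,0,0],[0,0,0.15]]
    - [[0,0,0],[0,0,0.15]]
    - [[-46,-15,0],[0,0,0]]

```text
time_s: 10.6
position: [0.6067, 0.1209, 0.2176]
tcp_rot: [[-0.264, 0.964, 0.002], [0.964, 0.264, 0.003], [0.002, 0.003, -1.0]]
force: [0.4, -0.9, 0.4]
opening: 0.851
grasp_force: 0.0
```

Request:
drive_tool:
  motion:
    - [[-46,-15,0],[0,0,0]]
    - [[-46,-15,0],[0,0,0]]
    - [[-46,-15,0],[0,0,0]]
    - [[-46,-15,0],[0,0,0]]
    - [[-46,-15,0],[0,0,0]]

```text
time_s: 11.1
position: [0.5938, -0.1269, 0.2175]
tcp_rot: [[-0.261, 0.965, 0.001], [0.965, 0.261, -0.0], [-0.0, 0.0, -1.0]]
force: [2.0, -1.2, -0.6]
opening: 0.848
grasp_force: 0.0
```

Request:
drive_tool:
  motion:
    - [[-46,-15,0],[0,0,0]]
    - [[0,0,0],[0,0,0]]
    - [[0,0,0],[0,0,0]]

```text
time_s: 11.4
position: [0.5913, -0.1746, 0.2171]
tcp_rot: [[-0.258, 0.966, 0.0], [0.966, 0.258, 0.001], [0.001, 0.0, -1.0]]
force: [-0.6, 0.6, -0.3]
opening: 0.848
grasp_force: 0.0
```

Run:
```python
from h import *
import pickle
s=read_state();im=capture("wrist");c=cam("wrist",s);pickle.dump((c,im),open("w5.pkl","wb"))
print(s["position"],proj(c,(.5926,-.2562,.042)))
b=capture("side")
cv2.imwrite("pics/p2.png",np.hstack([im,cv2.resize(b[215:315,160:250],(346,384),interpolation=cv2.INTER_CUBIC)])[:,:,::-1])
```

```text
[ 0.5913 -0.1746  0.2171] [243.8686 233.3076]
```

View pics/p2.png

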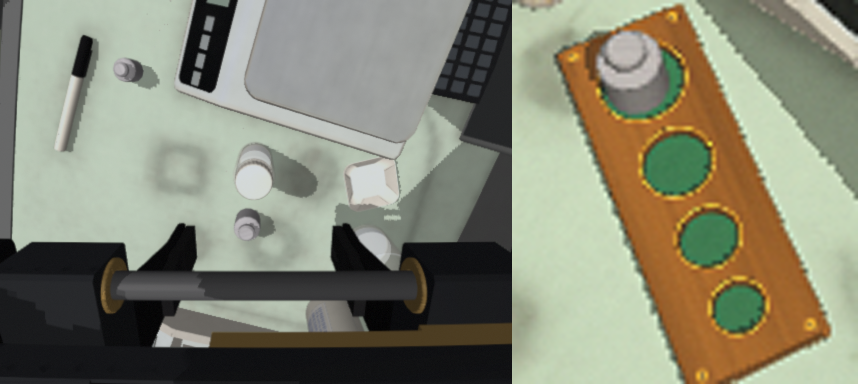

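The 500 stands upright in its well (crop at right). The 200's knob is at (247,231) with the vial behind it at (254,175), and the projection agrees to 3 px. I'll move above it and look again.

Request:
drive_tool:
  motion:
    - [[-39,-10,0],[0,0,0]]
    - [[-39,-10,0],[0,0,0]]
    - [[0,0,40],[0,0,0]]
    - [[0,0,0],[0,0,0]]
  gripper: 0.75

```text
time_s: 11.9
position: [0.5897, -0.251, 0.1726]
tcp_rot: [[-0.262, 0.965, -0.009], [0.965, 0.262, 0.006], [0.008, -0.007, -1.0]]
force: [-0.1, 0.3, -0.2]
opening: 0.755
grasp_force: 0.0
```

Run:
```python
from h import *
import pickle
c5,i5=pickle.load(open("w5.pkl","rb"))
s=read_state();im=capture("wrist");c=cam("wrist",s);pickle.dump((c,im,s),open("w6.pkl","wb"))
p=plane(c5,(247,231),.042);q=proj(c,p);print(s["position"],p,q)
T=[]
for t,(u,v) in((i5,(247,231)),(im,q.astype(int))):
    u,v=int(u)-32,int(v)-32;print(u,v);t=cv2.resize(t[v:v+64,u:u+64],(384,384),interpolation=cv2.INTER_CUBIC);T.append(t)
cv2.imwrite("pics/z2.png",np.hstack(T)[:,:,::-1])
```

```text
[ 0.5897 -0.251   0.1726] [ 0.5953 -0.2525  0.042 ] [267.5873 180.1786]
215 199
235 148
```

View pics/z2.png

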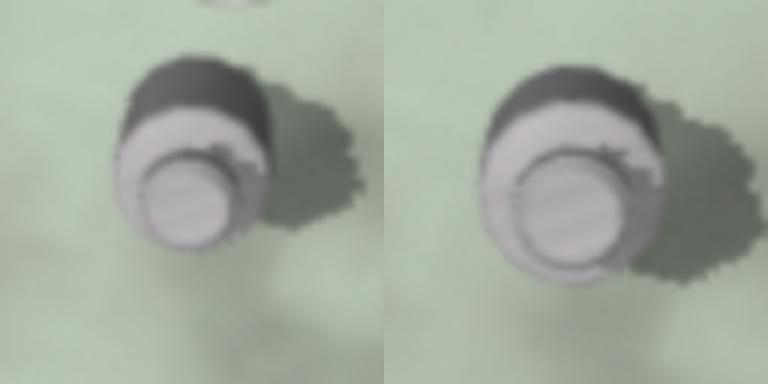

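The enlarged views put the knob at (245.6,232.9) in the first image and (265.6,182.6) in the second.

Run:
```python
from h import *
import pickle
c5=pickle.load(open("w5.pkl","rb"))[0];c6,_,s=pickle.load(open("w6.pkl","rb"))
u,v=(245.6,232.9),(265.6,182.6)
print(tri(c5,u,c6,v),plane(c5,u,.042),plane(c6,v,.042))
s=read_state();d=plane(c5,u,.042)-s["position"];print(s["position"],s["tcp_rot"].T@(d*[1,1,0])*1000)
```

```text
(array([ 0.5943, -0.2554,  0.0416]), np.float64(0.00020374632009042027)) [ 0.5944 -0.2552  0.042 ] [ 0.5942 -0.2553  0.042 ]
[ 0.5908 -0.2508  0.1746] [-5.1529  2.2866 -0.0444]
```

Request:
drive_tool:
  motion:
    - [[-5,2,40],[0,0,0]]
    - [[0,0,40],[0,0,0]]
    - [[0,0,40],[0,0,0]]
    - [[0,0,28],[0,0,0]]
    - [[0,0,12],[0,0,0]]

```text
time_s: 12.45
position: [0.5954, -0.2554, 0.0156]
tcp_rot: [[-0.264, 0.965, -0.003], [0.965, 0.264, 0.002], [0.003, -0.003, -1.0]]
force: [0.1, 0.4, -0.1]
opening: 0.748
grasp_force: 0.0
```

Request:
drive_tool:
  motion:
    - [[0,0,2],[0,0,0]]
    - [[0,0,0],[0,0,0]]

```text
time_s: 12.65
position: [0.5973, -0.2579, 0.0166]
tcp_rot: [[-0.262, 0.965, 0.002], [0.965, 0.262, -0.001], [-0.002, 0.002, -1.0]]
force: [0.2, -0.1, 1.6]
opening: 0.753
grasp_force: 0.0
```

Request:
drive_tool:
  motion:
    - [[0,0,0],[0,0,0]]

```text
time_s: 12.75
position: [0.5975, -0.2586, 0.0173]
tcp_rot: [[-0.262, 0.965, 0.003], [0.965, 0.262, -0.002], [-0.003, 0.003, -1.0]]
force: [-0.6, -0.4, -0.5]
opening: 0.748
grasp_force: 0.0
```

Request:
drive_tool:
  motion:
    - [[3,-2,3],[0,0,0]]
    - [[0,0,0],[0,0,0]]
    - [[0,0,0],[0,0,0]]

```text
time_s: 13.05
position: [0.5932, -0.2558, 0.0126]
tcp_rot: [[-0.261, 0.965, 0.0], [0.965, 0.261, -0.0], [-0.0, 0.0, -1.0]]
force: [-0.6, 0.5, -1.0]
opening: 0.748
grasp_force: 0.0
```

Request:
drive_tool:
  motion:
    - [[0,0,0],[0,0,0]]
    - [[0,0,0],[0,0,0]]
    - [[0,0,0],[0,0,0]]
    - [[0,0,0],[0,0,0]]
    - [[0,0,0],[0,0,0]]
  gripper: 0

```text
time_s: 13.55
position: [0.5932, -0.2558, 0.012]
tcp_rot: [[-0.261, 0.965, -0.0], [0.965, 0.261, 0.0], [0.0, -0.0, -1.0]]
force: [-0.2, -0.2, 0.6]
opening: 0.382
grasp_force: 0.0
```

Request:
drive_tool:
  motion:
    - [[0,0,0],[0,0,0]]
    - [[0,0,0],[0,0,0]]
    - [[0,0,0],[0,0,0]]

```text
time_s: 13.85
position: [0.5932, -0.2558, 0.012]
tcp_rot: [[-0.261, 0.965, -0.0], [0.965, 0.261, 0.0], [0.0, -0.0, -1.0]]
force: [0.1, 0.0, 0.1]
opening: 0.35
grasp_force: 30.0
```

Request:
drive_tool:
  motion:
    - [[0,0,-10],[0,0,0]]
    - [[0,0,-30],[0,0,0]]
    - [[0,0,-50],[0,0,0]]
    - [[0,0,-50],[0,0,0]]
    - [[20,4,-20],[0,0,0]]

```text
time_s: 14.35
position: [0.5952, -0.2394, 0.1783]
tcp_rot: [[-0.259, 0.966, 0.01], [0.966, 0.259, -0.007], [-0.01, 0.008, -1.0]]
force: [1.3, -0.4, -2.2]
opening: 0.345
grasp_force: 30.0
```

Request:
drive_tool:
  motion:
    - [[45,8,0],[0,0,0]]
    - [[45,8,0],[0,0,0]]
    - [[45,8,0],[0,0,0]]
    - [[45,8,0],[0,0,0]]
    - [[45,8,0],[0,0,0]]

```text
time_s: 14.85
position: [0.5712, -0.006, 0.1726]
tcp_rot: [[-0.26, 0.965, 0.0], [0.965, 0.26, 0.0], [0.0, 0.0, -1.0]]
force: [0.3, -0.3, -1.8]
opening: 0.345
grasp_force: 30.0
```

Request:
drive_tool:
  motion:
    - [[45,8,0],[0,0,0]]
    - [[45,8,0],[0,0,0]]
    - [[45,8,0],[0,0,0]]
    - [[45,8,0],[0,0,0]]
    - [[22,6,0],[0,0,0]]

```text
time_s: 15.35
position: [0.5541, 0.2008, 0.1725]
tcp_rot: [[-0.264, 0.965, -0.001], [0.965, 0.264, 0.001], [0.001, -0.0, -1.0]]
force: [0.4, -0.0, -2.3]
opening: 0.348
grasp_force: 30.0
```

Request:
drive_tool:
  motion:
    - [[0,0,0],[0,0,-0.15]]
    - [[0,0,0],[0,0,-0.15]]
    - [[0,0,0],[0,0,-0.15]]
    - [[0,0,0],[0,0,-0.15]]
    - [[0,0,0],[0,0,-0.15]]

```text
time_s: 15.85
position: [0.5554, 0.1972, 0.1724]
tcp_rot: [[-0.852, 0.523, -0.0], [0.523, 0.852, 0.0], [0.0, -0.0, -1.0]]
force: [0.4, 0.1, -2.2]
opening: 0.345
grasp_force: 30.0
```

Request:
drive_tool:
  motion:
    - [[0,0,20],[0,0,0]]
    - [[0,0,20],[0,0,0]]
    - [[0,0,0],[0,0,0]]
    - [[0,0,0],[0,0,0]]

```text
time_s: 16.25
position: [0.5555, 0.1971, 0.1322]
tcp_rot: [[-0.849, 0.528, -0.001], [0.528, 0.849, -0.0], [0.001, -0.0, -1.0]]
force: [0.9, -0.1, -1.4]
opening: 0.351
grasp_force: 30.0
```

Request:
drive_tool:
  motion:
    - [[0,0,35],[0,0,0]]
    - [[0,0,25],[0,0,0]]
    - [[0,0,15],[0,0,0]]
    - [[0,0,8],[0,0,0]]
    - [[0,0,0],[0,0,0]]

```text
time_s: 16.75
position: [0.556, 0.1971, 0.0491]
tcp_rot: [[-0.849, 0.528, -0.0], [0.528, 0.849, -0.0], [0.0, -0.0, -1.0]]
force: [0.2, -0.3, -1.5]
opening: 0.346
grasp_force: 30.0
```

Request:
drive_tool:
  motion:
    - [[0,0,12],[0,0,0]]
    - [[0,0,8],[0,0,0]]
    - [[0,0,4],[0,0,0]]
    - [[0,0,2],[0,0,0]]
    - [[0,0,0],[0,0,0]]

```text
time_s: 17.25
position: [0.5557, 0.1971, 0.0228]
tcp_rot: [[-0.849, 0.528, -0.0], [0.528, 0.849, -0.0], [0.0, -0.0, -1.0]]
force: [-0.5, -0.1, -2.5]
opening: 0.349
grasp_force: 30.0
```

Request:
drive_tool:
  motion:
    - [[0,0,1],[0,0,0]]
    - [[0,0,1],[0,0,0]]
    - [[0,0,0],[0,0,0]]
    - [[0,0,0],[0,0,0]]

```text
time_s: 17.65
position: [0.5558, 0.1972, 0.0212]
tcp_rot: [[-0.849, 0.528, 0.0], [0.528, 0.849, 0.0], [-0.0, 0.0, -1.0]]
force: [-0.0, 0.2, -2.3]
opening: 0.35
grasp_force: 30.0
```

Request:
drive_tool:
  motion:
    - [[0,0,0.8],[0,0,0]]
    - [[0,0,0.8],[0,0,0]]
    - [[0,0,0],[0,0,0]]
    - [[0,0,0],[0,0,0]]

```text
time_s: 18.05
position: [0.5559, 0.1971, 0.0195]
tcp_rot: [[-0.849, 0.528, 0.0], [0.528, 0.849, 0.0], [-0.0, 0.0, -1.0]]
force: [-0.8, 0.3, -0.2]
opening: 0.346
grasp_force: 30.0
```

Request:
drive_tool:
  motion:
    - [[0,0,0.5],[0,0,0]]
    - [[0,0,0],[0,0,0]]
    - [[0,0,0],[0,0,0]]

```text
time_s: 18.35
position: [0.5559, 0.1971, 0.0194]
tcp_rot: [[-0.849, 0.528, 0.0], [0.528, 0.849, 0.0], [-0.0, 0.0, -1.0]]
force: [-1.2, -0.1, 3.7]
opening: 0.345
grasp_force: 30.0
```

Request:
drive_tool:
  motion:
    - [[0,0,0],[0,0,0]]
    - [[0,0,0],[0,0,0]]
    - [[0,0,0],[0,0,0]]
    - [[0,0,0],[0,0,0]]
    - [[0,0,0],[0,0,0]]
  gripper: 0.7

```text
time_s: 18.85
position: [0.5558, 0.1971, 0.0188]
tcp_rot: [[-0.849, 0.528, -0.0], [0.528, 0.849, -0.0], [0.0, -0.0, -1.0]]
force: [-0.1, 0.3, -0.2]
opening: 0.668
grasp_force: 0.0
```

Request:
drive_tool:
  motion:
    - [[0,0,-5],[0,0,0]]
    - [[0,0,-40],[0,0,0]]
    - [[0,0,-50],[0,0,0]]
    - [[0,0,-50],[0,0,0]]
    - [[0,0,0],[0,0,-0.139]]

```text
time_s: 19.35
position: [0.5608, 0.1981, 0.1717]
tcp_rot: [[-0.915, 0.402, 0.015], [0.402, 0.915, 0.003], [-0.013, 0.009, -1.0]]
force: [0.3, -0.1, -0.2]
opening: 0.699
grasp_force: 0.0
```

Request:
drive_tool:
  motion:
    - [[0,0,0],[0,0,-0.139]]
    - [[0,0,0],[0,0,-0.139]]
    - [[0,0,0],[0,0,-0.139]]
    - [[18,-45,0],[0,0,0]]
    - [[18,-45,0],[0,0,0]]

```text
time_s: 19.85
position: [0.5196, 0.1071, 0.1643]
tcp_rot: [[-1.0, -0.003, 0.001], [-0.003, 1.0, -0.0], [-0.001, -0.0, -1.0]]
force: [0.3, -1.7, 0.0]
opening: 0.7
grasp_force: 0.0
```

Request:
drive_tool:
  motion:
    - [[18,-45,0],[0,0,0]]
    - [[18,-45,0],[0,0,0]]
    - [[18,-45,0],[0,0,0]]
    - [[18,-45,0],[0,0,0]]
    - [[18,-45,0],[0,0,0]]

```text
time_s: 20.35
position: [0.4287, -0.1194, 0.1645]
tcp_rot: [[-1.0, 0.0, 0.001], [0.0, 1.0, -0.001], [-0.001, -0.001, -1.0]]
force: [1.3, -1.4, -0.1]
opening: 0.701
grasp_force: 0.0
```

Request:
drive_tool:
  motion:
    - [[0,0,40],[0,0,0]]
    - [[0,0,30],[0,0,0]]
    - [[0,0,0],[0,0,0]]
    - [[0,0,0],[0,0,0]]

```text
time_s: 20.75
position: [0.4294, -0.1177, 0.0942]
tcp_rot: [[-1.0, 0.001, -0.001], [0.001, 1.0, 0.0], [0.001, 0.0, -1.0]]
force: [1.7, -0.3, 0.9]
opening: 0.699
grasp_force: 0.0
```

Run:
```python
from h import *
s=read_state();im=capture("wrist");c=cam("wrist",s);b=capture("side")
q=proj(c,(.4284,-.1175,.035));print(s["position"],q)
cv2.circle(im,tuple(int(round(x)) for x in q),2,(255,0,0),-1)
cv2.imwrite("pics/p3.png",np.hstack([im[:300],cv2.resize(b[215:315,160:250],(270,300),interpolation=cv2.INTER_CUBIC)])[:,:,::-1])
```

```text
[ 0.4294 -0.1177  0.0942] [264.2051 200.0465]
```

View pics/p3.png

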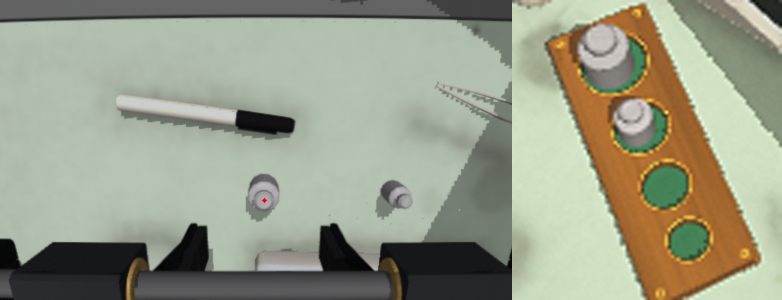

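The 500 and 200 are seated in their wells, and the marker falls exactly on the 100's knob at (264,200). I'll descend.

Request:
drive_tool:
  motion:
    - [[1,0,40],[0,0,0]]
    - [[0,0,25],[0,0,0]]
    - [[0,0,12],[0,0,0]]
    - [[0,0,4],[0,0,0]]
    - [[0,0,0],[0,0,0]]

```text
time_s: 21.35
position: [0.4294, -0.1178, 0.0136]
tcp_rot: [[-1.0, -0.0, 0.001], [-0.0, 1.0, -0.001], [-0.001, -0.001, -1.0]]
force: [0.2, -0.4, -0.6]
opening: 0.698
grasp_force: 0.0
```

Request:
drive_tool:
  motion:
    - [[0,0,0],[0,0,0]]
    - [[0,0,0],[0,0,0]]

```text
time_s: 21.55
position: [0.4293, -0.1181, 0.014]
tcp_rot: [[-1.0, 0.0, 0.002], [0.0, 1.0, -0.001], [-0.002, -0.001, -1.0]]
force: [0.7, -0.9, -0.4]
opening: 0.7
grasp_force: 0.0
```

Request:
drive_tool:
  motion:
    - [[1,0,2],[0,0,0]]
    - [[0,0,0],[0,0,0]]
    - [[0,0,0],[0,0,0]]

```text
time_s: 21.85
position: [0.4275, -0.1178, 0.0111]
tcp_rot: [[-1.0, 0.001, 0.0], [0.001, 1.0, -0.0], [-0.0, -0.0, -1.0]]
force: [-0.1, 0.1, 0.5]
opening: 0.7
grasp_force: 0.0
```

Request:
drive_tool:
  motion:
    - [[0,0,0],[0,0,0]]
    - [[0,0,0],[0,0,0]]
    - [[0,0,0],[0,0,0]]
    - [[0,0,0],[0,0,0]]
    - [[0,0,0],[0,0,0]]
  gripper: 0

```text
time_s: 22.35
position: [0.4275, -0.1178, 0.0109]
tcp_rot: [[-1.0, 0.001, -0.0], [0.001, 1.0, 0.0], [0.0, 0.0, -1.0]]
force: [-0.6, -1.0, 0.2]
opening: 0.331
grasp_force: 0.0
```

Request:
drive_tool:
  motion:
    - [[0,0,0],[0,0,0]]
    - [[0,0,0],[0,0,0]]
    - [[0,0,0],[0,0,0]]
    - [[0,0,0],[0,0,0]]

```text
time_s: 22.75
position: [0.4275, -0.1178, 0.0109]
tcp_rot: [[-1.0, 0.001, -0.0], [0.001, 1.0, 0.0], [0.0, 0.0, -1.0]]
force: [0.6, -0.4, -0.1]
opening: 0.263
grasp_force: 30.0
```

Request:
drive_tool:
  motion:
    - [[0,0,-10],[0,0,0]]
    - [[0,0,-30],[0,0,0]]
    - [[0,0,-50],[0,0,0]]
    - [[0,0,-50],[0,0,0]]
    - [[-5,20,-10],[0,0,0]]

```text
time_s: 23.25
position: [0.4356, -0.1004, 0.1663]
tcp_rot: [[-1.0, 0.003, 0.01], [0.003, 1.0, -0.006], [-0.01, -0.006, -1.0]]
force: [1.2, 0.1, -1.9]
opening: 0.268
grasp_force: 30.0
```

Request:
drive_tool:
  motion:
    - [[-10,43,0],[0,0,0]]
    - [[-10,43,0],[0,0,0]]
    - [[-10,43,0],[0,0,0]]
    - [[-10,43,0],[0,0,0]]
    - [[-10,43,0],[0,0,0]]

```text
time_s: 23.75
position: [0.4823, 0.119, 0.1616]
tcp_rot: [[-1.0, 0.001, 0.0], [0.001, 1.0, -0.0], [-0.0, -0.0, -1.0]]
force: [0.7, -0.2, -1.6]
opening: 0.267
grasp_force: 30.0
```

Request:
drive_tool:
  motion:
    - [[-10,43,0],[0,0,0]]
    - [[-10,43,0],[0,0,0]]
    - [[-6,23,0],[0,0,0]]
    - [[0,0,0],[0,0,0.139]]
    - [[0,0,0],[0,0,0.139]]

```text
time_s: 24.25
position: [0.5081, 0.2273, 0.1613]
tcp_rot: [[-0.96, 0.278, -0.001], [0.278, 0.96, -0.0], [0.0, -0.0, -1.0]]
force: [-0.5, 0.7, -1.1]
opening: 0.265
grasp_force: 30.0
```

Request:
drive_tool:
  motion:
    - [[0,0,0],[0,0,0.139]]
    - [[0,0,0],[0,0,0.139]]
    - [[0,0,30],[0,0,0]]
    - [[0,0,10],[0,0,0]]
    - [[0,0,0],[0,0,0]]

```text
time_s: 24.75
position: [0.5069, 0.2257, 0.1196]
tcp_rot: [[-0.849, 0.528, -0.005], [0.528, 0.849, -0.001], [0.003, -0.003, -1.0]]
force: [-0.2, -0.4, -1.5]
opening: 0.264
grasp_force: 30.0
```

Request:
drive_tool:
  motion:
    - [[0,0,35],[0,0,0]]
    - [[0,0,25],[0,0,0]]
    - [[0,0,15],[0,0,0]]
    - [[0,0,0],[0,0,0]]
    - [[0,0,0],[0,0,0]]

```text
time_s: 25.25
position: [0.5093, 0.2263, 0.0467]
tcp_rot: [[-0.849, 0.528, 0.001], [0.528, 0.849, 0.0], [-0.001, 0.001, -1.0]]
force: [0.6, -0.3, -1.2]
opening: 0.265
grasp_force: 30.0
```

Request:
drive_tool:
  motion:
    - [[0,0,0],[0,0,0]]
    - [[0,0,0],[0,0,0]]

```text
time_s: 25.45
position: [0.5097, 0.2264, 0.0473]
tcp_rot: [[-0.849, 0.528, 0.002], [0.528, 0.849, 0.001], [-0.002, 0.002, -1.0]]
force: [-0.1, 0.4, -0.5]
opening: 0.264
grasp_force: 30.0
```

Request:
drive_tool:
  motion:
    - [[1,0,12],[0,0,0]]
    - [[0,0,8],[0,0,0]]
    - [[0,0,4],[0,0,0]]
    - [[0,0,1],[0,0,0]]
    - [[0,0,0],[0,0,0]]

```text
time_s: 25.95
position: [0.5077, 0.2266, 0.0205]
tcp_rot: [[-0.849, 0.528, -0.001], [0.528, 0.849, -0.0], [0.001, -0.001, -1.0]]
force: [-0.1, 0.2, -0.4]
opening: 0.264
grasp_force: 30.0
```

Request:
drive_tool:
  motion:
    - [[0,0,1],[0,0,0]]
    - [[0,0,0.5],[0,0,0]]
    - [[0,0,0],[0,0,0]]
    - [[0,0,0],[0,0,0]]

```text
time_s: 26.35
position: [0.508, 0.2267, 0.0196]
tcp_rot: [[-0.849, 0.528, 0.0], [0.528, 0.849, 0.0], [-0.0, 0.0, -1.0]]
force: [0.2, 0.0, -0.5]
opening: 0.266
grasp_force: 30.0
```

Request:
drive_tool:
  motion:
    - [[0,0,0.8],[0,0,0]]
    - [[0,0,0.5],[0,0,0]]
    - [[0,0,0],[0,0,0]]
    - [[0,0,0],[0,0,0]]

```text
time_s: 26.75
position: [0.5081, 0.2267, 0.0185]
tcp_rot: [[-0.849, 0.528, 0.0], [0.528, 0.849, 0.0], [-0.0, 0.0, -1.0]]
force: [-1.0, 0.0, 2.1]
opening: 0.262
grasp_force: 30.0
```

Request:
drive_tool:
  motion:
    - [[0,0,0.4],[0,0,0]]
    - [[0,0,0],[0,0,0]]
    - [[0,0,0],[0,0,0]]

```text
time_s: 27.05
position: [0.508, 0.2267, 0.0184]
tcp_rot: [[-0.849, 0.528, 0.0], [0.528, 0.849, 0.0], [-0.0, 0.0, -1.0]]
force: [-0.5, -1.0, 5.4]
opening: 0.267
grasp_force: 30.0
```

Request:
drive_tool:
  motion:
    - [[0,0,0],[0,0,0]]
    - [[0,0,0],[0,0,0]]
    - [[0,0,0],[0,0,0]]
    - [[0,0,0],[0,0,0]]
    - [[0,0,0],[0,0,0]]
  gripper: 0.6

```text
time_s: 27.55
position: [0.5079, 0.2267, 0.0176]
tcp_rot: [[-0.849, 0.528, -0.0], [0.528, 0.849, -0.0], [0.0, -0.0, -1.0]]
force: [0.1, 0.5, 0.3]
opening: 0.577
grasp_force: 0.0
```

Request:
drive_tool:
  motion:
    - [[0,0,-5],[0,0,0]]
    - [[0,0,-40],[0,0,0]]
    - [[0,0,-50],[0,0,0]]
    - [[0,0,-50],[0,0,0]]
    - [[0,0,0],[0,0,-0.139]]

```text
time_s: 28.05
position: [0.5127, 0.2279, 0.17]
tcp_rot: [[-0.915, 0.402, 0.015], [0.403, 0.915, 0.003], [-0.012, 0.009, -1.0]]
force: [1.2, -0.3, -0.3]
opening: 0.604
grasp_force: 0.0
```

Request:
drive_tool:
  motion:
    - [[0,0,0],[0,0,-0.139]]
    - [[0,0,0],[0,0,-0.139]]
    - [[0,0,0],[0,0,-0.139]]
    - [[13,-40,0],[0,0,0]]
    - [[13,-40,0],[0,0,0]]

```text
time_s: 28.55
position: [0.4817, 0.1466, 0.163]
tcp_rot: [[-1.0, -0.002, 0.001], [-0.002, 1.0, -0.0], [-0.001, -0.0, -1.0]]
force: [-0.8, -1.1, -0.4]
opening: 0.604
grasp_force: 0.0
```

Request:
drive_tool:
  motion:
    - [[13,-40,0],[0,0,0]]
    - [[13,-40,0],[0,0,0]]
    - [[13,-40,0],[0,0,0]]
    - [[13,-40,0],[0,0,0]]
    - [[0,0,20],[0,0,0]]

```text
time_s: 29.05
position: [0.4306, -0.0176, 0.1445]
tcp_rot: [[-1.0, 0.007, 0.005], [0.007, 1.0, -0.003], [-0.005, -0.003, -1.0]]
force: [1.2, -0.9, -0.7]
opening: 0.601
grasp_force: 0.0
```

Request:
drive_tool:
  motion:
    - [[0,0,30],[0,0,0]]
    - [[0,0,20],[0,0,0]]
    - [[0,0,0],[0,0,0]]
    - [[0,0,0],[0,0,0]]

```text
time_s: 29.45
position: [0.4298, -0.0133, 0.093]
tcp_rot: [[-1.0, 0.001, -0.0], [0.001, 1.0, 0.0], [0.0, 0.0, -1.0]]
force: [0.4, -0.0, 0.5]
opening: 0.596
grasp_force: 0.0
```

Run:
```python
from h import *
s=read_state();im=capture("wrist");c=cam("wrist",s);b=capture("side")
q=proj(c,(.4302,-.0137,.031));print(s["position"],q)
cv2.circle(im,tuple(int(round(x)) for x in q),1,(255,0,0),-1)
cv2.imwrite("pics/p4.png",np.hstack([cv2.resize(im[130:290,180:340],(400,400),interpolation=cv2.INTER_CUBIC),cv2.resize(b[215:315,160:250],(360,400),interpolation=cv2.INTER_CUBIC)])[:,:,::-1])
```

```text
[ 0.4298 -0.0133  0.093 ] [263.3514 200.5709]
```

View pics/p4.png

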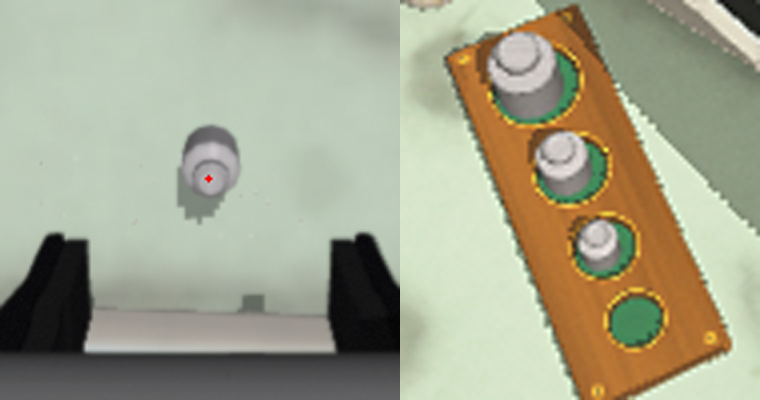

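Three weights are upright in their wells, and the marker sits on the 50's knob. I'll descend.

Request:
drive_tool:
  motion:
    - [[0,0,40],[0,0,0]]
    - [[0,0,25],[0,0,0]]
    - [[0,0,12],[0,0,0]]
    - [[0,0,4],[0,0,0]]
    - [[0,0,0],[0,0,0]]

```text
time_s: 30.05
position: [0.4303, -0.0133, 0.0121]
tcp_rot: [[-1.0, 0.0, 0.001], [0.0, 1.0, -0.0], [-0.001, -0.0, -1.0]]
force: [1.3, 0.4, -0.0]
opening: 0.6
grasp_force: 0.0
```

Request:
drive_tool:
  motion:
    - [[0,0,0],[0,0,0]]
    - [[0,0,0],[0,0,0]]
    - [[0,0,0],[0,0,0]]

```text
time_s: 30.35
position: [0.4303, -0.0134, 0.0125]
tcp_rot: [[-1.0, 0.001, 0.002], [0.001, 1.0, -0.001], [-0.002, -0.001, -1.0]]
force: [0.5, 1.2, -0.3]
opening: 0.597
grasp_force: 0.0
```

Request:
drive_tool:
  motion:
    - [[0,0,1],[0,0,0]]
    - [[0,0,0],[0,0,0]]
    - [[0,0,0],[0,0,0]]
    - [[0,0,0],[0,0,0]]
    - [[0,0,0],[0,0,0]]
  gripper: 0

```text
time_s: 30.85
position: [0.4297, -0.0132, 0.0107]
tcp_rot: [[-1.0, 0.001, -0.0], [0.001, 1.0, 0.0], [0.0, 0.0, -1.0]]
force: [0.0, 0.2, -0.4]
opening: 0.234
grasp_force: 0.0
```

Request:
drive_tool:
  motion:
    - [[0,0,0],[0,0,0]]
    - [[0,0,0],[0,0,0]]
    - [[0,0,0],[0,0,0]]
    - [[0,0,0],[0,0,0]]

```text
time_s: 31.25
position: [0.4297, -0.0132, 0.0107]
tcp_rot: [[-1.0, 0.001, -0.0], [0.001, 1.0, 0.0], [0.0, 0.0, -1.0]]
force: [-0.6, -0.2, 0.1]
opening: 0.191
grasp_force: 30.0
```

Request:
drive_tool:
  motion:
    - [[0,0,-10],[0,0,0]]
    - [[0,0,-30],[0,0,0]]
    - [[0,0,-50],[0,0,0]]
    - [[0,0,-50],[0,0,0]]
    - [[-6,44,0],[0,0,0]]

```text
time_s: 31.75
position: [0.4412, 0.0269, 0.1572]
tcp_rot: [[-1.0, 0.007, 0.016], [0.007, 1.0, -0.004], [-0.016, -0.004, -1.0]]
force: [1.3, 0.4, -0.3]
opening: 0.19
grasp_force: 30.0
```

Request:
drive_tool:
  motion:
    - [[-6,44,0],[0,0,0]]
    - [[-6,44,0],[0,0,0]]
    - [[-6,44,0],[0,0,0]]
    - [[-6,44,0],[0,0,0]]
    - [[-8,45,0],[0,0,0]]

```text
time_s: 32.25
position: [0.4671, 0.2534, 0.1514]
tcp_rot: [[-1.0, 0.0, -0.0], [0.0, 1.0, -0.0], [0.0, -0.0, -1.0]]
force: [0.4, -0.3, -0.4]
opening: 0.192
grasp_force: 30.0
```

Request:
drive_tool:
  motion:
    - [[0,0,0],[0,0,0.139]]
    - [[0,0,0],[0,0,0.139]]
    - [[0,0,0],[0,0,0.139]]
    - [[0,0,0],[0,0,0.139]]
    - [[0,0,30],[0,0,0]]

```text
time_s: 32.75
position: [0.4708, 0.2528, 0.1241]
tcp_rot: [[-0.848, 0.53, 0.009], [0.53, 0.848, 0.003], [-0.006, 0.007, -1.0]]
force: [1.6, 0.2, -1.4]
opening: 0.191
grasp_force: 30.0
```

Request:
drive_tool:
  motion:
    - [[0,0,30],[0,0,0]]
    - [[0,0,25],[0,0,0]]
    - [[0,0,15],[0,0,0]]
    - [[0,0,0],[0,0,0]]
    - [[0,0,0],[0,0,0]]

```text
time_s: 33.25
position: [0.4679, 0.2517, 0.0512]
tcp_rot: [[-0.849, 0.528, -0.0], [0.528, 0.849, -0.0], [0.0, -0.0, -1.0]]
force: [-0.0, -0.4, -0.5]
opening: 0.192
grasp_force: 30.0
```

Request:
drive_tool:
  motion:
    - [[0,0,0],[0,0,0]]
    - [[0,0,0],[0,0,0]]

```text
time_s: 33.45
position: [0.4687, 0.2519, 0.052]
tcp_rot: [[-0.849, 0.528, 0.002], [0.528, 0.849, 0.001], [-0.002, 0.002, -1.0]]
force: [-0.1, 0.9, 0.3]
opening: 0.192
grasp_force: 30.0
```

Request:
drive_tool:
  motion:
    - [[0,0,15],[0,0,0]]
    - [[0,0,9],[0,0,0]]
    - [[0,0,4],[0,0,0]]
    - [[0,0,2],[0,0,0]]
    - [[0,0,0],[0,0,0]]

```text
time_s: 33.95
position: [0.4679, 0.2517, 0.0207]
tcp_rot: [[-0.849, 0.528, -0.0], [0.528, 0.849, -0.0], [0.0, -0.0, -1.0]]
force: [0.1, 0.0, -0.2]
opening: 0.191
grasp_force: 30.0
```

Request:
drive_tool:
  motion:
    - [[0,0,0.5],[0,0,0]]
    - [[0,0,0],[0,0,0]]
    - [[0,0,0],[0,0,0]]

```text
time_s: 34.25
position: [0.4682, 0.2518, 0.0205]
tcp_rot: [[-0.849, 0.528, 0.0], [0.528, 0.849, 0.0], [-0.0, 0.0, -1.0]]
force: [-0.7, -0.3, -0.9]
opening: 0.192
grasp_force: 30.0
```

Request:
drive_tool:
  motion:
    - [[0,0,1],[0,0,0]]
    - [[0,0,0.8],[0,0,0]]
    - [[0,0,0],[0,0,0]]
    - [[0,0,0],[0,0,0]]

```text
time_s: 34.65
position: [0.468, 0.2517, 0.0184]
tcp_rot: [[-0.849, 0.528, -0.0], [0.528, 0.849, -0.0], [0.0, -0.0, -1.0]]
force: [0.4, -0.2, -0.4]
opening: 0.19
grasp_force: 30.0
```

Request:
drive_tool:
  motion:
    - [[0,0,0.5],[0,0,0]]
    - [[0,0,0],[0,0,0]]
    - [[0,0,0],[0,0,0]]

```text
time_s: 34.95
position: [0.468, 0.2517, 0.0182]
tcp_rot: [[-0.849, 0.528, 0.0], [0.528, 0.849, 0.0], [-0.0, 0.0, -1.0]]
force: [-0.9, -0.5, 3.0]
opening: 0.193
grasp_force: 30.0
```

Contact, so I release, lift clear and check.

Request:
drive_tool:
  motion:
    - [[0,0,0],[0,0,0]]
    - [[0,0,0],[0,0,0]]
    - [[0,0,0],[0,0,0]]
    - [[0,0,0],[0,0,0]]
    - [[0,0,0],[0,0,0]]
  gripper: 0.6

```text
time_s: 35.45
position: [0.4679, 0.2517, 0.0178]
tcp_rot: [[-0.849, 0.528, -0.0], [0.528, 0.849, -0.0], [0.0, -0.0, -1.0]]
force: [0.2, -0.4, -0.6]
opening: 0.547
grasp_force: 0.0
```

Request:
drive_tool:
  motion:
    - [[0,0,-5],[0,0,0]]
    - [[0,0,-30],[0,0,0]]
    - [[0,0,-50],[0,0,0]]
    - [[0,0,-50],[0,0,0]]
    - [[0,0,-50],[0,0,0]]

```text
time_s: 35.95
position: [0.4674, 0.2515, 0.205]
tcp_rot: [[-0.849, 0.528, -0.0], [0.528, 0.849, -0.0], [0.0, -0.0, -1.0]]
force: [0.7, 0.2, 0.0]
opening: 0.594
grasp_force: 0.0
```

Request:
drive_tool:
  motion:
    - [[30,20,0],[0,0,0]]
    - [[30,20,0],[0,0,0]]
    - [[0,0,0],[0,0,0]]
    - [[0,0,0],[0,0,0]]
    - [[0,0,0],[0,0,0]]

```text
time_s: 36.45
position: [0.4382, 0.3167, 0.2028]
tcp_rot: [[-0.849, 0.529, -0.0], [0.529, 0.849, -0.001], [-0.0, -0.001, -1.0]]
force: [-0.8, 0.0, 0.5]
opening: 0.603
grasp_force: 0.0
```

Run:
```python
from h import *
s=capture("scene");b=capture("side")
cv2.imwrite("pics/f.png",np.hstack([cv2.resize(s[130:310,150:390],(400,300)),cv2.resize(b[90:330,150:390],(390,300))])[:,:,::-1])
```

```text
(no output)
```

View pics/f.png

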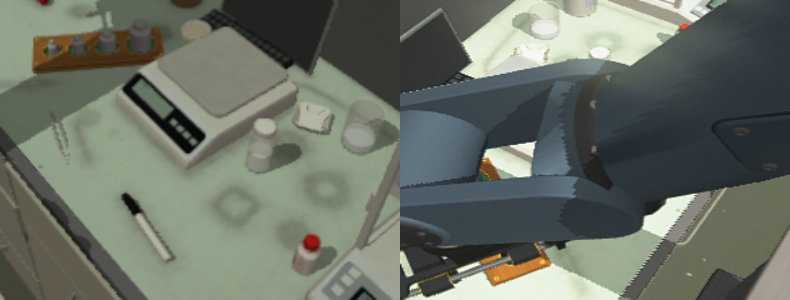

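The scene crop shows all four weights upright in order at (52,45), (78,43), (106,40) and (139,36). The vial at (262,145) and the red-capped bottle at (307,255) are still standing, so I'll hand in.

```bash
python3 -c "from rig import *;print(hand_in())"
```

```text
the job is handed in; nothing more can be done
None
```

All four check weights are upright in the wells of their own size, each lowered to contact before release; the vial and red-capped bottle are still standing where they were, and the job was handed in at about 36.5 s.

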